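# Make up two network job kits

### The arm

A 7-joint arm with a two-finger parallel gripper is mounted at the origin on the work surface. World frame = base frame: x ahead of the robot, y to its left, z up, the work surface at z = 0. Lengths are in m, angles in rad, forces in N, time in s.
With the tool pointing down it reaches from about 0.4 to 0.85 m from the base axis. Payload 10.4 kg.
Tool frame: the origin (TCP) lies on the front face of the gripper's body, between the roots of the fingers; the fingertips stand 70 mm ahead of it and the grasp point (between the pads) lies 51 mm ahead of it (grasp_offset is the distance from the TCP to the grasp point, in m); z points along the fingers, y is the direction in which the jaws open and shut (so a half turn about z gives the same grasp; the last joint's range is limited). The gripper opens to 87 mm and grips with 3 to 60 N. Pads are 19 mm wide; open, the fingers measure 117 mm over their backs; the gripper's body (75 mm by 190 mm) begins 51 mm behind the grasp point.
Start: joints at [-1.304, 0.332, -0.065, 1.46, 0.022, 1.35, -0.088], TCP at [0.179, 0.599, 0.292] pointing down, gripper open.
Joint ranges: [-2.6, 2.6], [-0.5, 2.12], [-1.47, 1.34], [0.16, 2.42], [-1.27, 4.41], [0.06, 2.06], [-2.6, 2.6]. Speed limits (rad/s): [2.22, 2.22, 2.79, 2.79, 3.14, 3.14, 3.14].

### API

Orientations are given as a unit quaternion [x, y, z, w].
In Python, from bench import * gives the robot as it stands. The module is installed in compiled form; this text tells all that it offers.
- The arm moves only by the tool arm_command, never from a script. Its argument "commands" is a list of rows, each a list of 3 entries, a list of its own where there are three numbers: the opening in per cent of the stroke, from 0 (shut) to 100 (fully open), then the shift along the tool's x, y, z in m, then the turn, a rotation vector about the tool's x, y, z in rad. A call has exactly 10 rows; each row is the pose to reach, as a shift and turn from the pose commanded when the call began, along the tool's axes at that moment; what a row does not reach only later rows make up. A row lasts 1/12 s, in which the tool goes at most 41.7 mm and 7.16 degrees, less where a joint would pass 70% of its speed; a pose out of reach is approached as far as the arm can. A call with a gripper value outside its range is refused whole. The fingers move at their own pace and stop on an object; "squeeze" is the grip in N (left out, the last holds). Time passes only in rows, so rows that repeat a pose let the fingers close, or fill a call up. It gives the time, the measured TCP pose, the force and the opening at its end, in the units of the state.
- read_state(): the state, without advancing time (a new reading comes with each control period).
- camera(name): name is "side" or "top"; returns a dict with "pixels" (480x640x3 uint8, red, green, blue), "fx", "fy", "cx", "cy" (pixels), "rvec" (rotation vector, rad) and "tvec" (3), from world to camera coordinates, as OpenCV has them. Camera axes: x right, y down, z forward; pixel columns grow to the right and rows downward; lengths in m; the calibration is good to about 2 mm. A picture is of the moment at which its call begins. There is no depth.
- close_job(): hands the job in, once; it reports no verdict.
The state is a dict: "time": time; "joint_positions": joint angles; "joint_vel": joint speeds; "joint_torque": joint torques, N m; "ee_pos": TCP position; "eef_rot": TCP orientation; "ft_force": force on the tool from outside, world axes, zero at the start; "torque": the same for the moment, N m; "width": finger opening in m.
Only numpy, scipy, OpenCV 4.12 (cv2) and the standard library are available. Lean on these libraries where they do the work, as an engineer would, in place of code of your own. Each camera call takes 0.05 s, during which the arm holds its last target.

### The job

Make up the two job kits from the stock on the bench: the green-tabbed transceiver and the cooling fan go in the blue tray; the red-tabbed transceiver, the media converter and the tub of screws go in the yellow tray. Lay each transceiver in the long lane of its tray and put every other thing in a bay of its own, everything right way up, flat on the tray's floor and let go. Leave the white-tabbed transceiver, the small switch and the screwdriver where they are.

Things in the scene. Friction and masses are not known exactly. Their poses are not given: they have to be found in the camera images.
- module_green_c (a point): Plug-in network transceiver with green pull tab: a steel block 72 long x 18 wide x 13 mm high, with a flat green plastic tab 34 long x 18 wide x 6 mm thick on its +x end (whole length 106 mm, from x = -36 to x = +70 mm) and a green band across the top beside the tab. It lies flat. Point: centre of the steel block, 6.5 mm up; x along its length towards the tab, z up. About 60 g.
- module_red_c (a point): Plug-in network transceiver with red pull tab: a steel block 72 long x 18 wide x 13 mm high, with a flat red plastic tab 34 long x 18 wide x 6 mm thick on its +x end (whole length 106 mm, from x = -36 to x = +70 mm) and a red band across the top beside the tab. It lies flat. Point: centre of the steel block, 6.5 mm up; x along its length towards the tab, z up. About 60 g.
- fan_c (a point): Black square cooling fan lying flat, 50 x 50 x 20 mm high, with a round grey face with black blades and hub on top (blades stand 1.5 mm proud, only to be seen); solid to the touch. Point: its centre, 10 mm up; x and y parallel to its sides, z up. About 70 g.
- converter_c (a point): Media converter: white metal box 62 mm (x) x 45 mm (y) x 24 mm high, dark vent slots on top, two black ports on its -x end. Point: its centre, 12 mm up; z up. About 120 g.
- tub_c (a point): Closed round tub of screws standing upright, 44 mm across x 42 mm high, clear with dark screws inside and an orange lid (top 12 mm). Point: its centre, 21 mm up; z up. About 90 g.
- tray_blue: Blue plastic kit tray, fixed to the bench so that it cannot shift, 214 mm (its x) x 156 mm (its y), walls 4 mm thick rising to 18 mm, floor 3 mm thick. Origin: centre of its underside; z up. One long lane on its +y side, 206 mm (x) x 60 mm (y) inside, centre at x = 0, y = +44 mm; two square-ish bays on its -y side, each 101 mm (x) x 84 mm (y) inside, centres at x = -52.5 and x = +52.5 mm, y = -32 mm.
- tray_yellow: Yellow plastic kit tray, fixed to the bench so that it cannot shift, 214 mm (its x) x 156 mm (its y), walls 4 mm thick rising to 18 mm, floor 3 mm thick. Origin: centre of its underside; z up. One long lane on its +y side, 206 mm (x) x 60 mm (y) inside, centre at x = 0, y = +44 mm; two square-ish bays on its -y side, each 101 mm (x) x 84 mm (y) inside, centres at x = -52.5 and x = +52.5 mm, y = -32 mm.
- module_white_c (a point): Spare, to be left alone: plug-in network transceiver with white pull tab: a steel block 72 long x 18 wide x 13 mm high, with a flat white plastic tab 34 long x 18 wide x 6 mm thick on its +x end (whole length 106 mm, from x = -36 to x = +70 mm) and a white band across the top beside the tab. It lies flat. Point: centre of the steel block, 6.5 mm up; x along its length towards the tab, z up.
- switch_c (a point): Small grey desktop network switch, 100 mm (x) x 160 mm (y) x 28 mm high, loose, to be left alone. Point: its centre, 14 mm up.
- screwdriver_grip (a point): Screwdriver 200 mm long and 26 mm thick with a black handle lying on the bench beyond the stock, loose, to be left alone. Point: in its handle, 60 mm from the handle end and 140 mm from the tip, 13 mm up; x along it, towards the blade.
Not all that is in view belongs to the job. Leave any orange or turquoise look-alike of the part that bears module_red_c alone.

How it is judged:
At the end, for the whole second after the job is handed in: Green-tabbed transceiver in the blue lane, fan in a blue bay; red-tabbed transceiver in the yellow lane, converter and tub in different yellow bays. Each: centre inside its compartment, upright within 0.15 rad, within 4 mm of its resting height on the tray floor, slower than 0.02 m/s (x of module_green_c in the frame of tray_blue between -0.095 and 0.095 m and y of module_green_c in the frame of tray_blue between 0.016 and 0.072 m and z of module_green_c in the frame of tray_blue between 0.0055 and 0.0135 m and angle between each of module_green_c, module_red_c's own z axis and vertical below 0.15 rad and x of module_red_c in the frame of tray_yellow between -0.095 and 0.095 m and y of module_red_c in the frame of tray_yellow between 0.016 and 0.072 m and z of module_red_c in the frame of tray_yellow between 0.0055 and 0.0135 m and ((x of fan_c in the frame of tray_blue between -0.1 and -0.005 m and y of fan_c in the frame of tray_blue between -0.072 and 0.008 m and z of fan_c in the frame of tray_blue between 0.009 and 0.017 m and angle between fan_c's own z axis and vertical below 0.15 rad) or (x of fan_c in the frame of tray_blue between 0.005 and 0.1 m and y of fan_c in the frame of tray_blue between -0.072 and 0.008 m and z of fan_c in the frame of tray_blue between 0.009 and 0.017 m and angle between fan_c's own z axis and vertical below 0.15 rad)) and (((x of converter_c in the frame of tray_yellow between -0.1 and -0.005 m and y of converter_c in the frame of tray_yellow between -0.072 and 0.008 m and z of converter_c in the frame of tray_yellow between 0.011 and 0.019 m and angle between converter_c's own z axis and vertical below 0.15 rad) and (x of tub_c in the frame of tray_yellow between 0.005 and 0.1 m and y of tub_c in the frame of tray_yellow between -0.072 and 0.008 m and z of tub_c in the frame of tray_yellow between 0.02 and 0.028 m and angle between tub_c's own z axis and vertical below 0.15 rad)) or ((x of converter_c in the frame of tray_yellow between 0.005 and 0.1 m and y of converter_c in the frame of tray_yellow between -0.072 and 0.008 m and z of converter_c in the frame of tray_yellow between 0.011 and 0.019 m and angle between converter_c's own z axis and vertical below 0.15 rad) and (x of tub_c in the frame of tray_yellow between -0.1 and -0.005 m and y of tub_c in the frame of tray_yellow between -0.072 and 0.008 m and z of tub_c in the frame of tray_yellow between 0.02 and 0.028 m and angle between tub_c's own z axis and vertical below 0.15 rad))) and linear speed of each of module_green, module_red, fan, converter, tub below 0.02 m/s); the robot touches nothing.
It fails at once if the white-tabbed transceiver is moved by more than 20 mm (distance of module_white_c from where it was at the start of the episode above 0.02 m).
It fails at once if the small switch is moved by more than 20 mm (distance of switch_c from where it was at the start of the episode above 0.02 m).
It fails at once if the screwdriver is moved by more than 20 mm (distance of screwdriver_grip from where it was at the start of the episode above 0.02 m).
It also fails if it takes over 120 s, if anything falls off the work surface, if the arm or the gripper's body presses on something with over 40 N, if the wrist force passes 120 N, or if a joint passes its speed limit or range.

## Working session

There is one attempt and no reset: what is moved stays moved. The work goes in short steps, Python scripts to look and compute and a tool call to move; the robot and the scene stay as the last step left them, time stands still between calls to the robot, and variables do not carry over. Pictures are saved under pics/ and viewed, and the job is handed in when it is done.

Besides the shell and the picture viewer there is one more tool, called as name(argument=value, ...) on one line, values as JSON. arm_command: Moves the arm, as the interface text tells. Its arguments: {"type":"object","properties":{"commands":{"type":"array","items":{"type":"array"}},"squeeze":{"type":"number"}},"required":["commands"]}

```bash
mkdir -p pics; python3 - <<'E'
from bench import *
import cv2
s=read_state(); print({k:s[k] for k in('time','ee_pos','eef_rot','width','ft_force')})
for n in('top','side'):
    c=camera(n); cv2.imwrite(f'pics/{n}0.png',c['pixels'][:,:,::-1]); print(n,c['fx'],c['fy'],c['cx'],c['cy'],c['rvec'],c['tvec'])
E
```

```text
{'time': 0.0, 'ee_pos': array([0.17853241, 0.59864991, 0.29145182]), 'eef_rot': array([ 1.44411768e-01,  9.89517418e-01, -7.16972275e-04, -8.23965694e-05]), 'width': 0.0868322680167842, 'ft_force': array([-0.28317165, -0.25079232,  0.67212153])}
top 495.4835300907995 495.4835300907995 318.96482693988565 242.33612775244498 [ 2.15163219 -2.19827456  0.12905213] [0.00271775 0.54839427 0.91674529]
side 458.08553649013726 458.08553649013726 320.7741983181281 236.41571815419763 [ 0.28101808 -2.79627618  1.16527665] [0.54270881 0.11820795 0.72954575]
```

View pics/top0.png

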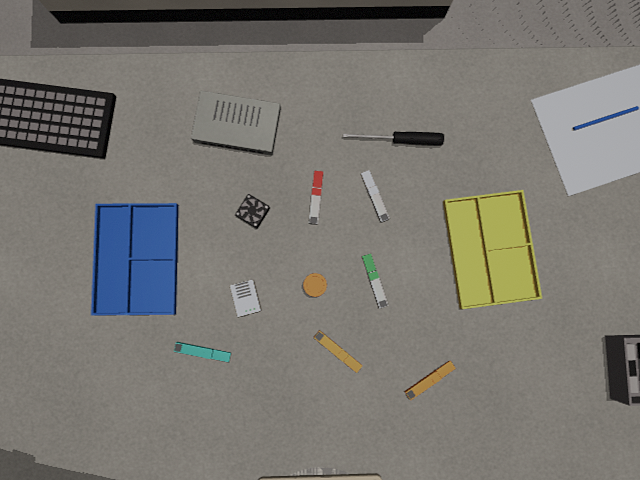

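View pics/side0.png

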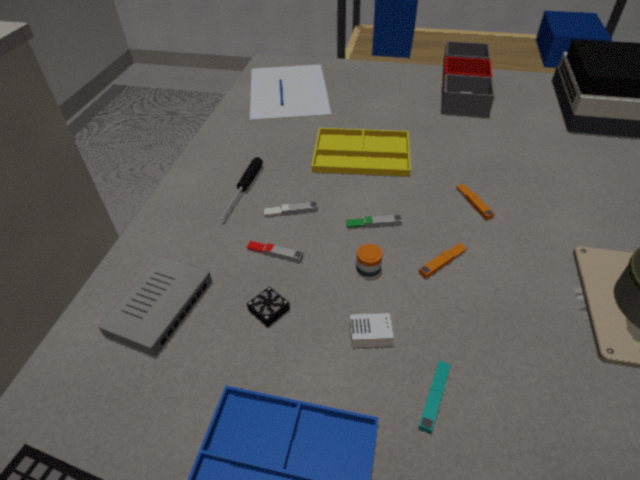

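The top view shows these parts:
- Red transceiver at (317,197), white at (374,196), green at (374,280).
- Fan at (252,211), converter at (245,298), tub at (315,285).
- Blue tray at (135,260), with its lane on the left. Yellow tray at (492,250), with its lane on the left.
- Switch at (236,123), screwdriver at (395,138).

The candidates for "red" are the red tab at (317,197), orange at (338,352) and (430,380), and turquoise at (203,352). Only (317,197) has a steel body with a red tab and band. I'll confirm that in a crop.

```bash
cat > h.py <<'E'
import numpy as np, cv2
from bench import *
def shot(n):
    c=camera(n); K=np.array([[c['fx'],0,c['cx']],[0,c['fy'],c['cy']],[0,0,1.]])
    return c['pixels'][:,:,::-1].copy(),K,np.array(c['rvec'],float),np.array(c['tvec'],float)
def w(K,r,t,uv,z):
    R=cv2.Rodrigues(r)[0]; C=-R.T@t
    d=(R.T@np.linalg.inv(K)@np.c_[np.atleast_2d(uv),np.ones(len(np.atleast_2d(uv)))].T).T
    return C+d*((z-C[2])/d[:,2])[:,None]
def px(K,r,t,p): return cv2.projectPoints(np.atleast_2d(np.array(p,float)),r,t,K,None)[0].reshape(-1,2)
E
python3 - <<'E'
from h import *
im,K,r,t=shot('top')
print('cam',-cv2.Rodrigues(r)[0].T@t)
for n,uv,z in [('red',(317,197),.01),('white',(374,196),.01),('green',(374,280),.01),('fan',(252,211),.02),('conv',(245,298),.024),('tub',(315,285),.042),('blue',(135,260),.018),('yel',(492,250),.018)]:
    print(n,w(K,r,t,uv,z).round(3))
a=cv2.resize(im[160:320,220:400],None,fx=4,fy=4,interpolation=cv2.INTER_CUBIC)[:600]
cv2.imwrite('pics/crop1.png',a)
def T(n,s):
    x=cv2.resize(im[s],None,fx=5,fy=5,interpolation=cv2.INTER_CUBIC);cv2.imwrite(f'pics/{n}.png',x)
T('tb',np.s_[195:325,85:190]);T('ty',np.s_[185:315,435:550])
E
```

```text
cam [0.45060161 0.00598499 0.96854941]
red [[ 0.64  -0.007  0.01 ]]
white [[ 0.64 -0.12  0.01]]
green [[ 0.475 -0.114  0.01 ]]
fan [[0.613 0.119 0.02 ]]
conv [[0.446 0.133 0.024]]
tub [[0.467 0.    0.042]]
blue [[0.523 0.343 0.018]]
yel [[ 0.528 -0.344  0.018]]
```

View pics/crop1.png

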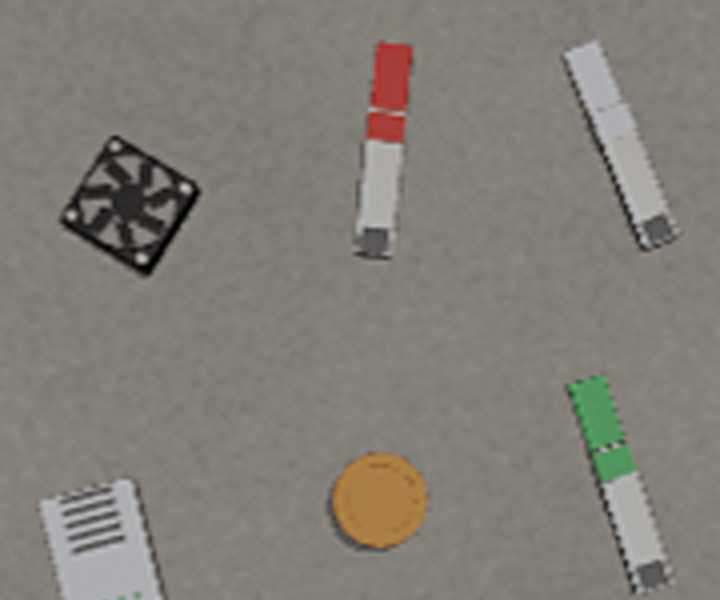

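View pics/tb.png

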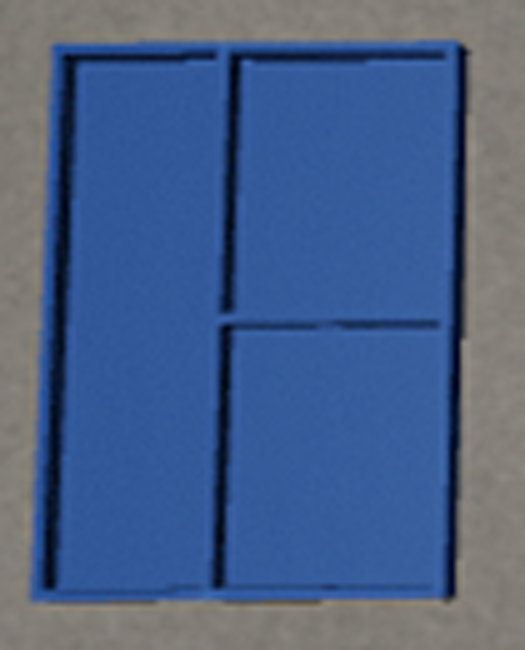

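View pics/ty.png

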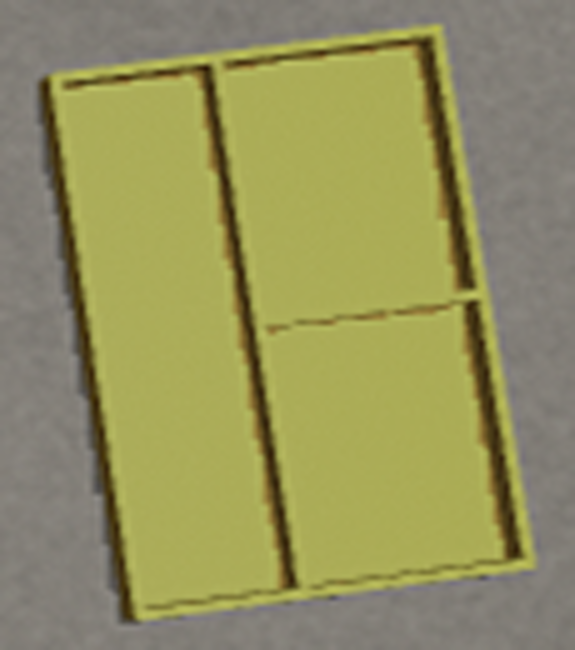

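The crop confirms it: the part at (317,197) has a steel body with a red tab and band. The lanes are on the left (+y) side of both trays. Next I'll work out the poses and overlay the models on both cameras.

```bash
python3 - <<'E'
from h import *
im,K,r,t=shot('top'); im2,K2,r2,t2=shot('side')
W=lambda uv,z:w(K,r,t,uv,z)
# masks: minAreaRect of coloured segments in world plane
hsv=cv2.cvtColor(im,cv2.COLOR_BGR2HSV)
def comp(mask,seed):
    mask=cv2.morphologyEx(mask.astype(np.uint8),cv2.MORPH_CLOSE,np.ones((3,3)))
    n,l,s,c=cv2.connectedComponentsWithStats(mask); k=l[seed[1],seed[0]]; assert k>0
    return max(cv2.findContours((l==k).astype(np.uint8),0,1)[0],key=len).reshape(-1,2).astype(float)
def rect(c,z):
    p=W(c,z)[:,:2]; (cx,cy),(a,b),th=cv2.minAreaRect((p*1000).astype(np.float32)); return round(cx,1),round(cy,1),round(a,1),round(b,1),round(th,1)
H,S,V=cv2.split(hsv)
print('blue',rect(comp((H>100)&(H<125)&(S>120),(110,260)),.018))
print('yel',rect(comp((H>20)&(H<35)&(S>80),(470,250)),.018))
print('conv',rect(comp((V>150)&(S<60),(250,305)),.024))
print('tub',rect(comp((H>8)&(H<22)&(S>120),(315,285)),.042))
print('fan',rect(comp((V<70),(252,211)),.015))
def mod(pts): 
    p=np.array(pts)/4+[220,160]
    tab=W(p[:2],.006)[:,:2].mean(0); end=W(p[2:],.013)[:,:2].mean(0)
    d=tab-end; L=np.linalg.norm(d); d/=L; c=end+.036*d
    return c,np.degrees(np.arctan2(d[1],d[0])),L
for n,p in(('red',[(378,43),(412,45),(355,255),(390,258)]),('green',[(568,385),(605,377),(634,592),(672,582)])):
    c,a,L=mod(p);print(n,c.round(4),a.round(1),L.round(4))
def f(p):
    q=W(np.array(p)/4+[220,160],.02)[:,:2]; print('fancrop',q.mean(0).round(4), np.degrees(np.arctan2(*(q[0]-q[3])[::-1])).round(1),np.linalg.norm(q-np.roll(q,1,0),axis=1).round(4))
f([(115,135),(200,188),(147,275),(60,222)])
for n,o,cr in(('blue',(85,195),[(55,45),(462,42),(452,598),(35,600)]),('yel',(435,185),[(45,75),(442,28),(535,568),(130,620)])):
    q=W(np.array(cr)/5+o,.018)[:,:2]; d=q[0]+q[1]-q[2]-q[3]; print(n,q.mean(0).round(4),np.degrees(np.arctan2(d[1],d[0])).round(1),np.linalg.norm(q-np.roll(q,1,0),axis=1).round(4))
E
```

```text
blue (526.5, 343.4, 159.3, 213.0, 89.1)
yel (530.6, -343.0, 214.6, 161.0, 6.1)
conv (446.4, 134.0, 61.0, 43.9, 13.8)
tub (468.2, 1.2, 42.1, 42.1, 43.8)
fan (613.9, 119.1, 52.2, 51.5, 57.7)
red [ 0.6215 -0.0032] -7.1 0.1079
green [ 0.458  -0.1201] 15.6 0.104
fancrop [0.6124 0.1178] -32.5 [0.05   0.0489 0.0494 0.0495]
blue [0.5254 0.3428] -0.6 [0.2125 0.1567 0.2134 0.1569]
yel [ 0.5296 -0.345 ] 6.0 [0.2128 0.158  0.2122 0.1578]
```

```bash
cat > ov.py <<'E'
from h import *
def box(cx,cy,a,x0,x1,y0,y1,z0,z1):
    a=np.radians(a);R=np.array([[np.cos(a),-np.sin(a)],[np.sin(a),np.cos(a)]])
    P=[(x0,y0),(x1,y0),(x1,y1),(x0,y1)]
    return [[*(R@np.array(p)/1000+[cx,cy]),z/1000] for z in(z0,z1) for p in P]
B=[box(.6215,-.0032,-7.1,-36,36,-9,9,0,13),box(.6215,-.0032,-7.1,36,70,-9,9,0,6),
box(.458,-.1201,15.6,-36,36,-9,9,0,13),box(.458,-.1201,15.6,36,70,-9,9,0,6),
box(.6126,.1182,-32.4,-25,25,-25,25,0,20),box(.4464,.134,13.8,-31,31,-22.5,22.5,0,24),
box(.5258,.343,-.7,-107,107,-78,78,0,18),box(.530,-.344,6,-107,107,-78,78,0,18),box(.4675,.0008,0,-22,22,-22,22,0,42)]
if __name__=='__main__':
  for n,cr,f in(('top',(85,160,550,325),1.7),('side',(190,150,430,480),2.5)):
    im,K,r,t=shot(n); g=3; im=cv2.resize(im,None,fx=g,fy=g,interpolation=cv2.INTER_CUBIC)
    for b in B:
        p=(px(K,r,t,b)*g+1).astype(int)
        for i in range(4):
            for u,v in((i,(i+1)%4),(4+i,4+(i+1)%4),(i,4+i)): cv2.line(im,p[u].tolist(),p[v].tolist(),(255,0,255),1)
    x0,y0,x1,y1=cr; c=im[y0*g:y1*g,x0*g:x1*g]; s=min(800/c.shape[1],600/c.shape[0]); cv2.imwrite(f'pics/ov_{n}.png',cv2.resize(c,None,fx=s,fy=s,interpolation=cv2.INTER_AREA))
E
python3 ov.py
```

```text
(no output)
```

View pics/ov_top.png

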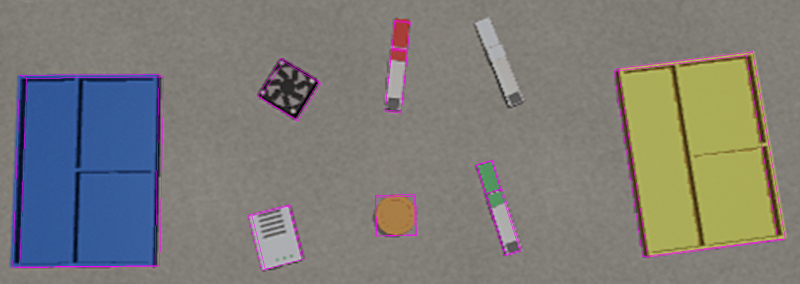

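View pics/ov_side.png

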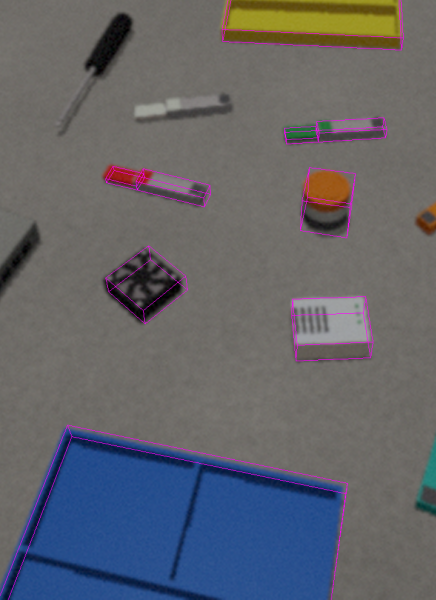

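The overlays match in both cameras to within about 2 mm. I'll write the move calculator and start with the fan.

```bash
cat > go.py <<'E'
import sys; from bench import *; import numpy as np
from scipy.spatial.transform import Rotation as Ro
s=read_state(); p=np.array(s['ee_pos']); R=Ro.from_quat(s['eef_rot'])
y=R.as_matrix()[:,1]; print('t %.2f'%s['time'],'tcp',p.round(4),'jaw',np.degrees(np.arctan2(y[1],y[0])).round(1),'w %.4f'%s['width'],'F',np.array(s['ft_force']).round(1),'q',np.array(s['joint_positions']).round(2))
for a in sys.argv[1:]:
    x,yy,z,j=map(float,a.split(','))
    j=np.radians(j); Y=np.array([np.cos(j),np.sin(j),0]); Z=np.array([0,0,-1.]); T=Ro.from_matrix(np.c_[np.cross(Y,Z),Y,Z])
    rel=R.inv()*T; print(a,'shift',R.inv().apply(np.array([x,yy,z])-p).round(4).tolist(),'turn',rel.as_rotvec().round(3).tolist())
E
python3 go.py .6126,.1182,.16,57.6 .6126,.1182,.079,57.6
python3 - <<'E'
import numpy as np
def L(cx,cy,a,x,y):
    a=np.radians(a);print(round(cx+np.cos(a)*x-np.sin(a)*y,4),round(cy+np.sin(a)*x+np.cos(a)*y,4))
for x,y in((.0525,-.032),(-.0525,-.032),(0,.044),(-.015,.044)):
    L(.5258,.343,-.7,x,y); L(.530,-.344,6,x,y)
E
```

```text
t 0.35 tcp [0.1786 0.5989 0.2921] jaw 73.4 w 0.0873 F [ 0.1 -0.3  0.5] q [-1.3   0.33 -0.06  1.46  0.02  1.35 -0.09]
.6126,.1182,.16,57.6 shift [-0.5533, -0.3366, 0.1322] turn [-0.0, 0.0, 0.276]
.6126,.1182,.079,57.6 shift [-0.5533, -0.3365, 0.2132] turn [-0.0, 0.0, 0.276]
0.5779 0.3104
0.5856 -0.3703
0.4729 0.3116
0.4811 -0.3813
0.5263 0.387
0.5254 -0.3002
0.5113 0.3872
0.5105 -0.3018
```

arm_command(commands=[[100,[-0.035,-0.021,0.008],[0,0,0.02]],[100,[-0.07,-0.043,0.017],[0,0,0.035]],[100,[-0.105,-0.064,0.025],[0,0,0.055]],[100,[-0.14,-0.085,0.033],[0,0,0.07]],[100,[-0.175,-0.106,0.042],[0,0,0.09]],[100,[-0.21,-0.128,0.05],[0,0,0.105]],[100,[-0.245,-0.149,0.058],[0,0,0.12]],[100,[-0.28,-0.17,0.067],[0,0,0.14]],[100,[-0.315,-0.192,0.075],[0,0,0.16]],[100,[-0.35,-0.213,0.083],[0,0,0.175]]], squeeze=20)

```text
time: 1.18
ee_pos: [0.4531, 0.2942, 0.2094]
eef_rot: [0.231, 0.973, 0.0, 0.0]
ft_force: [0.5, 1.0, -0.3]
width: 0.0869
```

```bash
python3 go.py .6126,.1182,.16,57.6
```

```text
t 1.18 tcp [0.4531 0.2942 0.2094] jaw 63.3 w 0.0869 F [ 0.5  1.  -0.3] q [-0.84  0.21  0.2   1.8  -0.04  1.14  0.48]
.6126,.1182,.16,57.6 shift [-0.2215, -0.0856, 0.0494] turn [0.001, 0.0, 0.1]
```

arm_command(commands=[[100,[-0.037,-0.014,0.008],[0,0,0.017]],[100,[-0.074,-0.028,0.016],[0,0,0.033]],[100,[-0.11,-0.043,0.025],[0,0,0.05]],[100,[-0.147,-0.057,0.033],[0,0,0.067]],[100,[-0.18,-0.07,0.041],[0,0,0.083]],[100,[-0.205,-0.079,0.046],[0,0,0.1]],[100,[-0.216,-0.084,0.049],[0,0,0.1]],[100,[-0.22,-0.086,0.05],[0,0,0.1]],[100,[-0.22,-0.086,0.05],[0,0,0.1]],[100,[-0.22,-0.086,0.05],[0,0,0.1]]])

```text
time: 2.02
ee_pos: [0.6096, 0.1221, 0.1597]
eef_rot: [0.278, 0.961, 0.0, -0.0]
ft_force: [1.1, 0.0, 0.4]
width: 0.0869
```

```bash
python3 go.py .6126,.1182,.078,57.6
```

```text
t 2.02 tcp [0.6096 0.1221 0.1597] jaw 57.8 w 0.0869 F [1.1 0.  0.4] q [-0.52  0.44  0.32  1.64 -0.15  1.09  0.85]
.6126,.1182,.078,57.6 shift [-0.0047, -0.0018, 0.0817] turn [0.001, -0.001, 0.003]
```

arm_command(commands=[[100,[-0.0047,-0.002,0.01],[0,0,0]],[100,[-0.0047,-0.002,0.03],[0,0,0]],[100,[-0.0047,-0.002,0.055],[0,0,0]],[100,[-0.0047,-0.002,0.074],[0,0,0]],[100,[-0.0047,-0.002,0.0815],[0,0,0]],[100,[-0.0047,-0.002,0.0815],[0,0,0]],[30,[-0.0047,-0.002,0.0815],[0,0,0]],[30,[-0.0047,-0.002,0.0815],[0,0,0]],[30,[-0.0047,-0.002,0.0815],[0,0,0]],[30,[-0.0047,-0.002,0.0815],[0,0,0]]])

```text
time: 2.85
ee_pos: [0.6137, 0.1165, 0.0792]
eef_rot: [0.279, 0.96, 0.001, 0.001]
ft_force: [0.0, -0.0, 0.2]
width: 0.0679
```

```bash
python3 go.py .6126,.1182,.16,57.6 .5779,.3104,.15,-.7
```

```text
t 2.85 tcp [0.6137 0.1165 0.0792] jaw 57.6 w 0.0679 F [ 0.  -0.   0.2] q [-0.5   0.54  0.3   1.68 -0.19  0.95  0.88]
.6126,.1182,.16,57.6 shift [0.0018, 0.001, -0.0808] turn [0.002, 0.001, 0.001]
.5779,.3104,.15,-.7 shift [0.134, 0.1448, -0.0707] turn [0.002, 0.0, 1.018]
```

arm_command(commands=[[30,[0,0,0],[0,0,0]],[30,[0,0,0],[0,0,0]],[30,[0,0,0],[0,0,0]],[30,[0,0,0],[0,0,0]],[30,[0,0,0],[0,0,0]],[30,[0,0,0],[0,0,0]],[30,[0,0,-0.01],[0,0,0]],[30,[0,0,-0.03],[0,0,0]],[30,[0,0,-0.055],[0,0,0]],[30,[0,0,-0.08],[0,0,0]]])

```text
time: 3.68
ee_pos: [0.6125, 0.1157, 0.1588]
eef_rot: [0.279, 0.96, -0.001, -0.001]
ft_force: [-0.2, 0.3, -1.2]
width: 0.0496
```

```bash
python3 go.py .5779,.3104,.15,-.7
```

```text
t 3.68 tcp [0.6125 0.1157 0.1588] jaw 57.6 w 0.0496 F [-0.2  0.3 -1.2] q [-0.52  0.44  0.33  1.63 -0.16  1.09  0.86]
.5779,.3104,.15,-.7 shift [0.1335, 0.1459, 0.0087] turn [-0.002, -0.0, 1.018]
```

arm_command(commands=[[30,[0.01,0.01,0],[0,0,0.08]],[30,[0.025,0.027,0],[0,0,0.19]],[30,[0.042,0.046,0.002],[0,0,0.31]],[30,[0.06,0.066,0.004],[0,0,0.43]],[30,[0.078,0.086,0.006],[0,0,0.55]],[30,[0.096,0.105,0.007],[0,0,0.67]],[30,[0.112,0.122,0.008],[0,0,0.79]],[30,[0.124,0.136,0.009],[0,0,0.9]],[30,[0.131,0.144,0.009],[0,0,0.98]],[30,[0.1335,0.146,0.009],[0,0,1.018]]])

```text
time: 4.52
ee_pos: [0.5773, 0.3138, 0.149]
eef_rot: [0.712, 0.702, -0.0, -0.001]
ft_force: [-0.3, 0.3, -0.9]
width: 0.0499
```

```bash
python3 go.py .5779,.3104,.083,-.7
```

```text
t 4.52 tcp [0.5773 0.3138 0.149 ] jaw -0.8 w 0.0499 F [-0.3  0.3 -0.9] q [-0.9   0.54  0.46  1.55 -0.26  1.11 -0.4 ]
.5779,.3104,.083,-.7 shift [-0.0035, 0.0008, 0.066] turn [-0.001, -0.0, -0.001]
```

arm_command(commands=[[30,[-0.0035,0.001,0.012],[0,0,0]],[30,[-0.0035,0.001,0.03],[0,0,0]],[30,[-0.0035,0.001,0.048],[0,0,0]],[30,[-0.0035,0.001,0.06],[0,0,0]],[30,[-0.0035,0.001,0.066],[0,0,0]],[30,[-0.0035,0.001,0.0665],[0,0,0]],[70,[-0.0035,0.001,0.0665],[0,0,0]],[70,[-0.0035,0.001,0.0665],[0,0,0]],[70,[-0.0035,0.001,0.0665],[0,0,0]],[70,[-0.0035,0.001,0.0665],[0,0,0]]])

```text
time: 5.35
ee_pos: [0.5798, 0.3075, 0.083]
eef_rot: [0.711, 0.703, 0.0, 0.0]
ft_force: [0.0, 0.2, -0.9]
width: 0.0602
```

```bash
python3 go.py .5779,.3104,.16,-.7 .4464,.134,.16,103.8 .4464,.134,.16,-76.2
```

```text
t 5.35 tcp [0.5798 0.3075 0.083 ] jaw -0.7 w 0.0602 F [ 0.   0.2 -0.9] q [-0.88  0.61  0.43  1.59 -0.29  1.   -0.37]
.5779,.3104,.16,-.7 shift [0.0029, -0.0018, -0.077] turn [0.001, -0.001, 0.0]
.4464,.134,.16,103.8 shift [-0.1751, -0.1312, -0.0772] turn [0.001, 0.0, -1.824]
.4464,.134,.16,-76.2 shift [-0.1751, -0.1312, -0.0772] turn [0.0, -0.001, 1.318]
```

arm_command(commands=[[70,[0,0,-0.02],[0,0,0]],[70,[0,0,-0.05],[0,0,0]],[100,[-0.005,-0.004,-0.077],[0,0,0.05]],[100,[-0.025,-0.02,-0.077],[0,0,0.17]],[100,[-0.05,-0.037,-0.077],[0,0,0.29]],[100,[-0.075,-0.055,-0.077],[0,0,0.41]],[100,[-0.1,-0.073,-0.077],[0,0,0.53]],[100,[-0.125,-0.09,-0.077],[0,0,0.65]],[100,[-0.145,-0.11,-0.077],[0,0,0.77]],[100,[-0.155,-0.12,-0.077],[0,0,0.89]]])

```text
time: 6.18
ee_pos: [0.4558, 0.1513, 0.1593]
eef_rot: [0.946, 0.324, -0.001, -0.001]
ft_force: [0.3, 0.2, 0.8]
width: 0.0868
```

```bash
python3 go.py .4464,.134,.16,-76.2 .4464,.134,.079,-76.2
```

```text
t 6.18 tcp [0.4558 0.1513 0.1593] jaw -52.1 w 0.0868 F [0.3 0.2 0.8] q [-1.07  0.16  0.72  2.02 -0.12  1.01 -1.21]
.4464,.134,.16,-76.2 shift [-0.0181, 0.0079, -0.0007] turn [-0.001, 0.001, 0.42]
.4464,.134,.079,-76.2 shift [-0.018, 0.008, 0.0803] turn [-0.001, 0.001, 0.42]
```

arm_command(commands=[[100,[-0.008,0.004,0],[0,0,0.12]],[100,[-0.014,0.007,0],[0,0,0.24]],[100,[-0.018,0.008,0],[0,0,0.35]],[100,[-0.018,0.008,0.01],[0,0,0.42]],[100,[-0.018,0.008,0.03],[0,0,0.42]],[100,[-0.018,0.008,0.055],[0,0,0.42]],[100,[-0.018,0.008,0.074],[0,0,0.42]],[30,[-0.018,0.008,0.08],[0,0,0.42]],[30,[-0.018,0.008,0.08],[0,0,0.42]],[30,[-0.018,0.008,0.08],[0,0,0.42]]])

```text
time: 7.02
ee_pos: [0.4489, 0.1364, 0.0802]
eef_rot: [0.992, 0.124, 0.0, -0.0]
ft_force: [0.2, -0.1, 0.3]
width: 0.0742
```

arm_command(commands=[[30,[0,0,0],[0,0,0]],[30,[0,0,0],[0,0,0]],[30,[0,0,0],[0,0,0]],[30,[0,0,0],[0,0,0]],[30,[0,0,0],[0,0,0]],[30,[0,0,0],[0,0,0]],[30,[0,0,0],[0,0,0]],[30,[0,0,-0.01],[0,0,0]],[30,[0,0,-0.03],[0,0,0]],[30,[0,0,-0.055],[0,0,0]]])

```text
time: 7.85
ee_pos: [0.4475, 0.1359, 0.1345]
eef_rot: [0.992, 0.124, -0.001, 0.001]
ft_force: [1.0, -0.1, -0.5]
width: 0.0447
```

```bash
python3 go.py .4811,-.3813,.16,6
```

```text
t 7.85 tcp [0.4475 0.1359 0.1345] jaw -75.8 w 0.0447 F [ 1.  -0.1 -0.5] q [-1.1   0.18  0.77  2.07 -0.15  0.95 -1.57]
.4811,-.3813,.16,6 shift [-0.0947, 0.5096, -0.0244] turn [-0.001, 0.003, -1.427]
```

arm_command(commands=[[30,[-0.002,0.01,-0.02],[0,0,-0.04]],[30,[-0.006,0.03,-0.026],[0,0,-0.1]],[30,[-0.012,0.06,-0.026],[0,0,-0.19]],[30,[-0.019,0.096,-0.026],[0,0,-0.29]],[30,[-0.026,0.132,-0.026],[0,0,-0.39]],[30,[-0.033,0.168,-0.026],[0,0,-0.49]],[30,[-0.04,0.204,-0.026],[0,0,-0.59]],[30,[-0.046,0.24,-0.026],[0,0,-0.69]],[30,[-0.052,0.276,-0.026],[0,0,-0.79]],[30,[-0.058,0.312,-0.026],[0,0,-0.89]]])

```text
time: 8.68
ee_pos: [0.4677, -0.1619, 0.1611]
eef_rot: [0.851, 0.526, 0.0, -0.0]
ft_force: [0.8, 0.4, -1.6]
width: 0.0451
```

```bash
python3 go.py .4811,-.3813,.16,6
```

```text
t 8.68 tcp [ 0.4677 -0.1619  0.1611] jaw -26.6 w 0.0451 F [ 0.8  0.4 -1.6] q [-0.58  0.23  0.91  1.99 -0.21  1.02 -0.03]
.4811,-.3813,.16,6 shift [-0.1903, 0.1102, 0.001] turn [0.0, -0.001, -0.569]
```

arm_command(commands=[[30,[-0.03,0.018,0],[0,0,-0.09]],[30,[-0.06,0.036,0],[0,0,-0.18]],[30,[-0.09,0.053,0],[0,0,-0.27]],[30,[-0.118,0.069,0],[0,0,-0.36]],[30,[-0.142,0.083,0],[0,0,-0.43]],[30,[-0.16,0.093,0],[0,0,-0.49]],[30,[-0.172,0.1,0],[0,0,-0.52]],[30,[-0.178,0.103,0],[0,0,-0.54]],[30,[-0.178,0.103,0],[0,0,-0.54]],[30,[-0.178,0.103,0],[0,0,-0.54]]])

```text
time: 9.52
ee_pos: [0.4792, -0.3657, 0.1608]
eef_rot: [0.682, 0.731, -0.0, -0.0]
ft_force: [-0.1, 0.5, -1.5]
width: 0.0447
```

```bash
python3 go.py .4811,-.3813,.0835,6
```

```text
t 9.52 tcp [ 0.4792 -0.3657  0.1608] jaw 4.0 w 0.0447 F [-0.1  0.5 -1.5] q [-0.03  0.48  0.77  1.71 -0.37  1.11  0.93]
.4811,-.3813,.0835,6 shift [-0.0157, 0.0008, 0.0773] turn [-0.0, -0.0, -0.035]
```

arm_command(commands=[[30,[-0.008,0.001,0],[0,0,-0.02]],[30,[-0.0157,0.001,0.01],[0,0,-0.035]],[30,[-0.0157,0.001,0.03],[0,0,-0.035]],[30,[-0.0157,0.001,0.055],[0,0,-0.035]],[30,[-0.0157,0.001,0.072],[0,0,-0.035]],[30,[-0.0157,0.001,0.0773],[0,0,-0.035]],[30,[-0.0157,0.001,0.0773],[0,0,-0.035]],[65,[-0.0157,0.001,0.0773],[0,0,-0.035]],[65,[-0.0157,0.001,0.0773],[0,0,-0.035]],[65,[-0.0157,0.001,0.0773],[0,0,-0.035]]])

```text
time: 10.35
ee_pos: [0.4821, -0.3811, 0.084]
eef_rot: [0.668, 0.744, 0.0, 0.0]
ft_force: [-0.1, 0.2, -0.7]
width: 0.0543
```

```bash
python3 go.py .4811,-.3813,.16,6 .458,-.1201,.16,105.6 .458,-.1201,.16,-74.4
```

```text
t 10.35 tcp [ 0.4821 -0.3811  0.084 ] jaw 6.1 w 0.0543 F [-0.1  0.2 -0.7] q [ 0.06  0.6   0.7   1.73 -0.45  0.98  1.04]
.4811,-.3813,.16,6 shift [-0.0001, -0.001, -0.076] turn [0.001, 0.0, 0.002]
.458,-.1201,.16,105.6 shift [0.2621, 0.004, -0.0761] turn [0.0, 0.001, -1.736]
.458,-.1201,.16,-74.4 shift [0.2621, 0.004, -0.0761] turn [0.001, -0.0, 1.405]
```

arm_command(commands=[[65,[0,0,-0.025],[0,0,0]],[65,[0,0,-0.06],[0,0,0]],[100,[0.02,0,-0.076],[0,0,0]],[100,[0.055,0,-0.076],[0,0,0]],[100,[0.095,0,-0.076],[0,0,0]],[100,[0.135,0,-0.076],[0,0,0]],[100,[0.175,0,-0.076],[0,0,0]],[100,[0.215,0,-0.076],[0,0,0]],[100,[0.255,0,-0.076],[0,0,0]],[100,[0.295,0,-0.076],[0,0,0]]])

```text
time: 11.18
ee_pos: [0.4498, -0.0862, 0.1598]
eef_rot: [0.668, 0.744, 0.001, 0.0]
ft_force: [0.3, -0.0, -0.4]
width: 0.0864
```

```bash
python3 go.py .4675,.0008,.16,6; python3 - <<'E'
from h import *
im,K,r,t=shot('top'); cv2.imwrite('pics/top1.png',im)
E
```

```text
t 11.18 tcp [ 0.4498 -0.0862  0.1598] jaw 6.1 w 0.0864 F [ 0.3 -0.  -0.4] q [-0.62  0.09  0.75  2.08 -0.07  1.    0.27]
.4675,.0008,.16,6 shift [0.0846, 0.0268, -0.0001] turn [0.001, -0.0, 0.002]
```

View pics/top1.png

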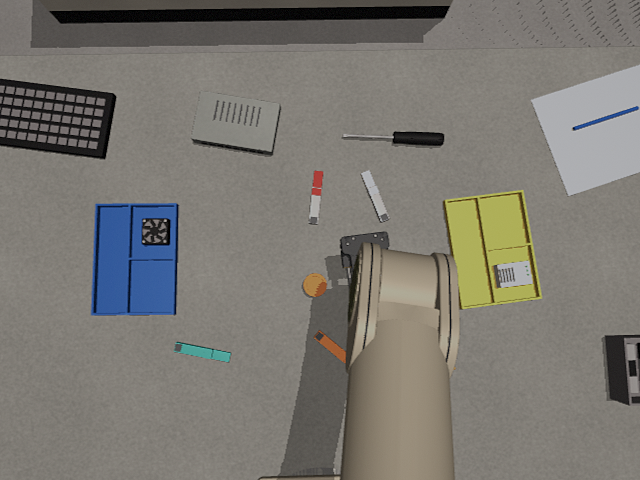

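The picture shows the fan flat in the blue +x bay at (155,232) and the converter in the yellow -x bay at (513,274). The tub comes next.

arm_command(commands=[[100,[0.02,0.007,0],[0,0,0]],[100,[0.045,0.015,0],[0,0,0]],[100,[0.068,0.022,0],[0,0,0]],[100,[0.08,0.026,0],[0,0,0]],[100,[0.084,0.027,0],[0,0,0]],[100,[0.0846,0.027,0.015],[0,0,0]],[100,[0.0846,0.027,0.04],[0,0,0]],[100,[0.0846,0.027,0.065],[0,0,0]],[30,[0.0846,0.027,0.08],[0,0,0]],[30,[0.0846,0.027,0.08],[0,0,0]]])

```text
time: 12.07
ee_pos: [0.4662, -0.0027, 0.0769]
eef_rot: [0.669, 0.743, -0.002, -0.001]
ft_force: [-0.2, -0.4, -0.3]
width: 0.0802
```

arm_command(commands=[[30,[0,0,0],[0,0,0]],[30,[0,0,0],[0,0,0]],[30,[0,0,0],[0,0,0]],[30,[0,0,0],[0,0,0]],[30,[0,0,0],[0,0,0]],[30,[0,0,0],[0,0,0]],[30,[0,0,0],[0,0,0]],[30,[0,0,0],[0,0,0]],[30,[0,0,0],[0,0,0]],[30,[0,0,0],[0,0,0]]])

```text
time: 12.9
ee_pos: [0.4685, -0.001, 0.0799]
eef_rot: [0.668, 0.744, 0.0, 0.0]
ft_force: [-1.0, 0.5, 7.5]
width: 0.0435
```

```bash
python3 go.py .5856,-.3703,.18,6
```

```text
t 12.90 tcp [ 0.4685 -0.001   0.0799] jaw 6.1 w 0.0435 F [-1.   0.5  7.5] q [-0.67  0.27  0.64  2.11 -0.22  0.83  0.21]
.5856,-.3703,.18,6 shift [-0.3796, 0.0772, -0.1002] turn [0.001, -0.0, 0.002]
```

arm_command(commands=[[30,[0,0,-0.015],[0,0,0]],[30,[0,0,-0.045],[0,0,0]],[30,[-0.01,0.002,-0.08],[0,0,0]],[30,[-0.035,0.007,-0.1],[0,0,0]],[30,[-0.07,0.014,-0.1],[0,0,0]],[30,[-0.107,0.022,-0.1],[0,0,0]],[30,[-0.144,0.029,-0.1],[0,0,0]],[30,[-0.181,0.037,-0.1],[0,0,0]],[30,[-0.218,0.044,-0.1],[0,0,0]],[30,[-0.255,0.052,-0.1],[0,0,0]]])

```text
time: 13.73
ee_pos: [0.5471, -0.2506, 0.179]
eef_rot: [0.668, 0.744, -0.0, -0.0]
ft_force: [0.6, -0.8, 0.1]
width: 0.0433
```

```bash
python3 go.py .5856,-.3703,.18,6
```

```text
t 13.73 tcp [ 0.5471 -0.2506  0.179 ] jaw 6.1 w 0.0433 F [ 0.6 -0.8  0.1] q [-0.25  0.45  0.77  1.69 -0.34  1.13  0.73]
.5856,-.3703,.18,6 shift [-0.1231, 0.0255, -0.0011] turn [-0.0, -0.0, 0.003]
```

arm_command(commands=[[30,[-0.03,0.006,0],[0,0,0]],[30,[-0.06,0.012,0],[0,0,0]],[30,[-0.088,0.018,0],[0,0,0]],[30,[-0.107,0.022,0],[0,0,0]],[30,[-0.119,0.025,0],[0,0,0]],[30,[-0.123,0.0255,0.005],[0,0,0]],[30,[-0.123,0.0255,0.02],[0,0,0]],[30,[-0.123,0.0255,0.045],[0,0,0]],[30,[-0.123,0.0255,0.065],[0,0,0]],[30,[-0.123,0.0255,0.075],[0,0,0]]])

```text
time: 14.57
ee_pos: [0.5842, -0.366, 0.1001]
eef_rot: [0.668, 0.744, -0.0, -0.003]
ft_force: [0.2, 1.0, -1.6]
width: 0.0435
```

```bash
python3 go.py .5856,-.3703,.0835,6; python3 - <<'E'
from h import *
im,K,r,t=shot('side'); cv2.imwrite('pics/side1.png',im[60:300,200:520])
E
```

```text
t 14.57 tcp [ 0.5842 -0.366   0.1001] jaw 6.2 w 0.0435 F [ 0.2  1.  -1.6] q [ 0.03  0.73  0.69  1.49 -0.49  1.11  0.92]
.5856,-.3703,.0835,6 shift [-0.0044, 0.0009, 0.0166] turn [-0.004, -0.004, 0.003]
```

View pics/side1.png

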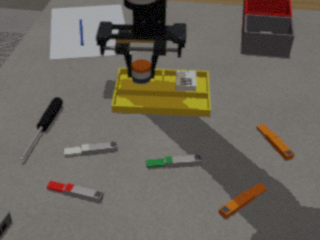

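The tub hangs upright over the free yellow bay. I'll lower and release it.

arm_command(commands=[[30,[-0.003,0.001,0.008],[0,0,0]],[30,[-0.0044,0.001,0.015],[0,0,0]],[30,[-0.0044,0.001,0.017],[0,0,0]],[30,[-0.0044,0.001,0.017],[0,0,0]],[65,[-0.0044,0.001,0.017],[0,0,0]],[65,[-0.0044,0.001,0.017],[0,0,0]],[65,[-0.0044,0.001,0.017],[0,0,0]],[65,[-0.0044,0.001,0.017],[0,0,0]],[65,[-0.0044,0.001,-0.005],[0,0,0]],[65,[-0.0044,0.001,-0.035],[0,0,0]]])

```text
time: 15.45
ee_pos: [0.5857, -0.372, 0.1374]
eef_rot: [0.668, 0.744, -0.001, -0.002]
ft_force: [0.5, -0.1, -0.3]
width: 0.0563
```

```bash
python3 go.py  .458,-.1201,.17,105.6 .458,-.1201,.17,-74.4 .6215,-.0032,.17,82.9 .6215,-.0032,.17,-97.1
```

```text
t 15.45 tcp [ 0.5857 -0.372   0.1374] jaw 6.1 w 0.0563 F [ 0.5 -0.1 -0.3] q [ 0.03  0.7   0.71  1.45 -0.47  1.17  0.91]
.458,-.1201,.17,105.6 shift [0.2641, -0.1003, -0.0315] turn [-0.001, -0.005, -1.737]
.458,-.1201,.17,-74.4 shift [0.2641, -0.1003, -0.0315] turn [-0.005, 0.001, 1.405]
.6215,-.0032,.17,82.9 shift [0.363, 0.0747, -0.0319] turn [-0.002, -0.005, -1.34]
.6215,-.0032,.17,-97.1 shift [0.363, 0.0747, -0.0319] turn [-0.005, 0.002, 1.801]
```

arm_command(commands=[[65,[0,0,-0.032],[0,0,0]],[60,[0.02,0.004,-0.032],[0,0,0.12]],[60,[0.045,0.009,-0.032],[0,0,0.24]],[60,[0.07,0.014,-0.032],[0,0,0.36]],[60,[0.095,0.02,-0.032],[0,0,0.48]],[60,[0.12,0.025,-0.032],[0,0,0.6]],[60,[0.145,0.03,-0.032],[0,0,0.72]],[60,[0.17,0.035,-0.032],[0,0,0.84]],[60,[0.195,0.04,-0.032],[0,0,0.96]],[60,[0.22,0.045,-0.032],[0,0,1.08]]])

```text
time: 16.28
ee_pos: [0.6082, -0.1481, 0.1717]
eef_rot: [0.957, 0.291, 0.0, -0.0]
ft_force: [1.3, -0.5, -0.5]
width: 0.0522
```

```bash
python3 go.py .6215,-.0032,.13,-97.1
```

```text
t 16.28 tcp [ 0.6082 -0.1481  0.1717] jaw -56.1 w 0.0522 F [ 1.3 -0.5 -0.5] q [-0.55  0.62  0.99  1.64 -0.55  1.19 -0.41]
.6215,-.0032,.13,-97.1 shift [0.0918, -0.1129, 0.0418] turn [-0.0, -0.001, 0.715]
```

arm_command(commands=[[60,[0.015,-0.019,0],[0,0,0.12]],[60,[0.03,-0.037,0.005],[0,0,0.24]],[60,[0.046,-0.056,0.01],[0,0,0.36]],[60,[0.061,-0.075,0.018],[0,0,0.48]],[60,[0.077,-0.095,0.026],[0,0,0.6]],[60,[0.088,-0.108,0.034],[0,0,0.69]],[60,[0.092,-0.113,0.04],[0,0,0.715]],[60,[0.092,-0.113,0.042],[0,0,0.715]],[60,[0.092,-0.113,0.042],[0,0,0.715]],[60,[0.092,-0.113,0.042],[0,0,0.715]]])

```text
time: 17.12
ee_pos: [0.6206, -0.0055, 0.1299]
eef_rot: [0.998, -0.059, 0.0, 0.0]
ft_force: [-0.1, 0.1, -0.7]
width: 0.0524
```

```bash
python3 go.py .6215,-.0032,.0735,-97.1;python3 - <<'E'
from h import *
im,K,r,t=shot('side'); cv2.imwrite('pics/side2.png',cv2.resize(im[160:330,180:420],None,fx=3,fy=3))
E
```

```text
t 17.12 tcp [ 0.6206 -0.0055  0.1299] jaw -96.7 w 0.0524 F [-0.1  0.1 -0.7] q [-0.85  0.75  1.11  1.69 -0.72  1.17 -1.23]
.6215,-.0032,.0735,-97.1 shift [0.0006, -0.0024, 0.0564] turn [0.0, -0.0, 0.006]
```

View pics/side2.png

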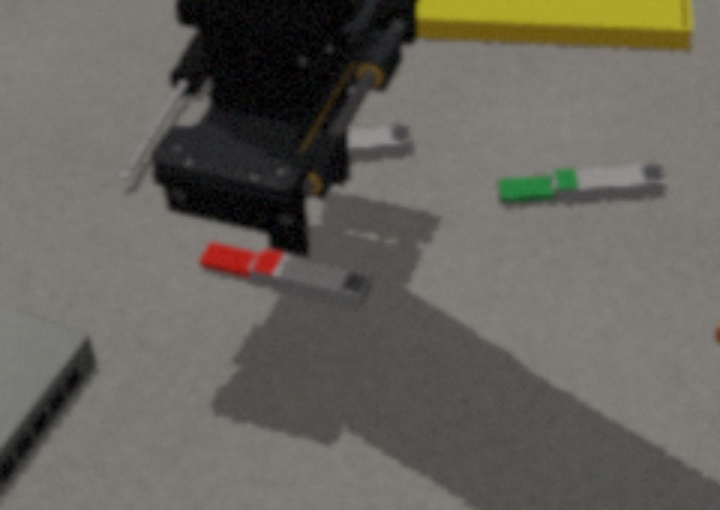

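arm_command(commands=[[60,[0.0006,-0.0024,0.012],[0,0,0.006]],[60,[0.0006,-0.0024,0.03],[0,0,0.006]],[60,[0.0006,-0.0024,0.046],[0,0,0.006]],[60,[0.0006,-0.0024,0.054],[0,0,0.006]],[60,[0.0006,-0.0024,0.0565],[0,0,0.006]],[5,[0.0006,-0.0024,0.0565],[0,0,0.006]],[5,[0.0006,-0.0024,0.0565],[0,0,0.006]],[5,[0.0006,-0.0024,0.0565],[0,0,0.006]],[5,[0.0006,-0.0024,0.0565],[0,0,0.006]],[5,[0.0006,-0.0024,0.0565],[0,0,0.006]]])

```text
time: 18.0
ee_pos: [0.6218, -0.0019, 0.0734]
eef_rot: [0.998, -0.062, 0.0, -0.0]
ft_force: [0.0, 0.3, 0.3]
width: 0.0265
```

arm_command(commands=[[5,[0,0,0],[0,0,0]],[5,[0,0,0],[0,0,0]],[5,[0,0,0],[0,0,0]],[5,[0,0,0],[0,0,0]],[5,[0,0,0],[0,0,0]],[5,[0,0,0],[0,0,0]],[5,[0,0,-0.005],[0,0,0]],[5,[0,0,-0.02],[0,0,0]],[5,[0,0,-0.04],[0,0,0]],[5,[0,0,-0.06],[0,0,0]]])

```text
time: 18.83
ee_pos: [0.6213, -0.0023, 0.1342]
eef_rot: [0.998, -0.062, -0.0, 0.0]
ft_force: [0.9, -0.2, -0.1]
width: 0.018
```

```bash
python3 go.py .5105,-.3018,.15,-84;python3 - <<'E'
from h import *
im,K,r,t=shot('side'); cv2.imwrite('pics/side3.png',cv2.resize(im[160:330,180:420],None,fx=3,fy=3))
E
```

```text
t 18.83 tcp [ 0.6213 -0.0023  0.1342] jaw -97.1 w 0.0180 F [ 0.9 -0.2 -0.1] q [-0.85  0.74  1.12  1.69 -0.72  1.18 -1.24]
.5105,-.3018,.15,-84 shift [-0.0728, 0.311, -0.0156] turn [0.0, 0.001, -0.229]
```

View pics/side3.png

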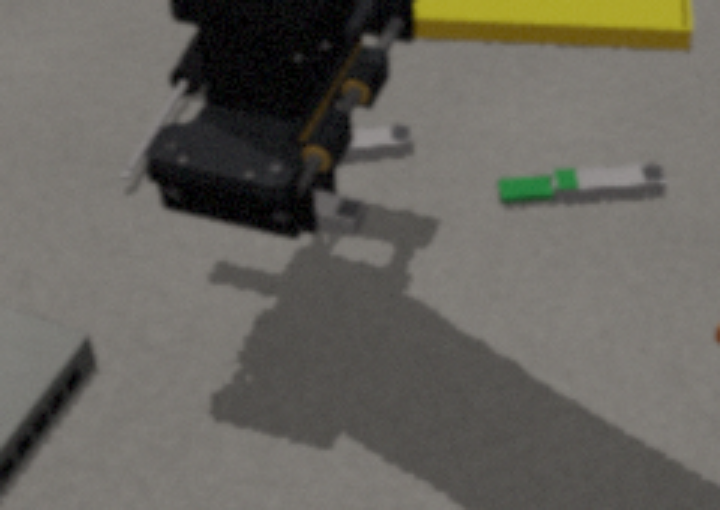

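The red module is lifted and level. I'll carry it to the yellow lane.

arm_command(commands=[[5,[-0.003,0.013,-0.008],[0,0,-0.01]],[5,[-0.01,0.042,-0.016],[0,0,-0.03]],[5,[-0.018,0.077,-0.016],[0,0,-0.055]],[5,[-0.026,0.112,-0.016],[0,0,-0.08]],[5,[-0.034,0.147,-0.016],[0,0,-0.11]],[5,[-0.042,0.182,-0.016],[0,0,-0.135]],[5,[-0.05,0.217,-0.016],[0,0,-0.16]],[5,[-0.058,0.25,-0.016],[0,0,-0.185]],[5,[-0.065,0.28,-0.016],[0,0,-0.21]],[5,[-0.07,0.302,-0.016],[0,0,-0.225]]])

```text
time: 19.72
ee_pos: [0.5119, -0.2967, 0.1494]
eef_rot: [0.999, 0.05, -0.0, 0.0]
ft_force: [0.0, -0.7, -0.3]
width: 0.0176
```

```bash
python3 go.py .5105,-.3018,.11,-84
```

```text
t 19.72 tcp [ 0.5119 -0.2967  0.1494] jaw -84.3 w 0.0176 F [ 0.  -0.7 -0.3] q [-0.37  0.63  1.1   1.76 -0.61  1.14 -0.55]
.5105,-.3018,.11,-84 shift [-0.0019, 0.0049, 0.0394] turn [0.001, 0.001, -0.005]
```

arm_command(commands=[[5,[-0.0019,0.005,0.005],[0,0,-0.005]],[5,[-0.0019,0.005,0.015],[0,0,-0.005]],[5,[-0.0019,0.005,0.03],[0,0,-0.005]],[5,[-0.0019,0.005,0.038],[0,0,-0.005]],[5,[-0.0019,0.005,0.0395],[0,0,-0.005]],[5,[-0.0019,0.005,0.0395],[0,0,-0.005]],[5,[-0.0019,0.005,0.0395],[0,0,-0.005]],[5,[-0.0019,0.005,0.0395],[0,0,-0.005]],[5,[-0.0019,0.005,0.0395],[0,0,-0.005]],[5,[-0.0019,0.005,0.0395],[0,0,-0.005]]])

```text
time: 20.55
ee_pos: [0.5137, -0.2982, 0.1097]
eef_rot: [0.999, 0.053, 0.0, 0.0]
ft_force: [-0.3, -1.1, -0.3]
width: 0.0174
```

```bash
python3 go.py .5105,-.3018,.0775,-84;python3 - <<'E'
from h import *
im,K,r,t=shot('side'); cv2.imwrite('pics/side4.png',cv2.resize(im[80:230,250:450],None,fx=4,fy=4))
E
```

```text
t 20.55 tcp [ 0.5137 -0.2982  0.1097] jaw -83.9 w 0.0174 F [-0.3 -1.1 -0.3] q [-0.33  0.67  1.04  1.78 -0.66  1.08 -0.52]
.5105,-.3018,.0775,-84 shift [-0.0035, 0.0033, 0.0322] turn [0.0, -0.001, 0.002]
```

View pics/side4.png

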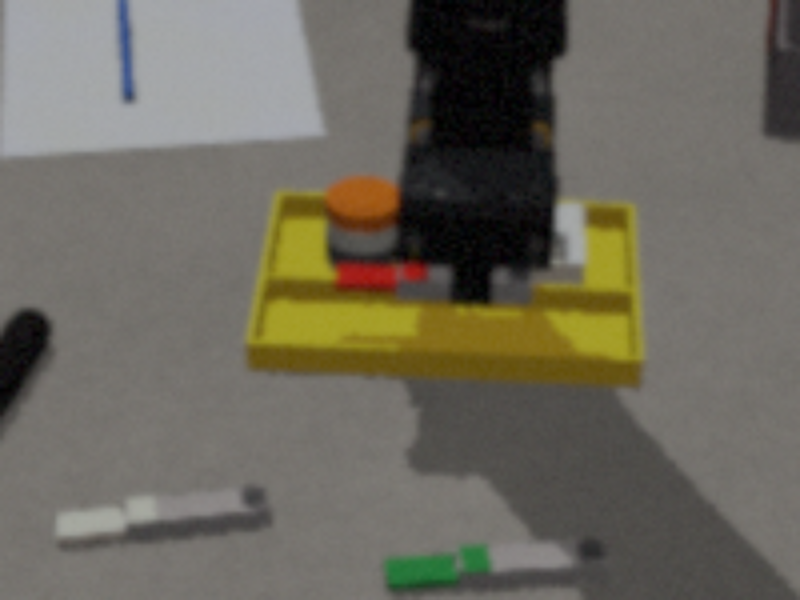

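```bash
for i in 1 2 3; do python3 -c "
from h import *
shot('side')"; python3 go.py .5105,-.3018,.0775,-84; done
```

```text
t 20.65 tcp [ 0.5136 -0.2982  0.1096] jaw -83.9 w 0.0179 F [-0.2 -0.7 -1. ] q [-0.33  0.67  1.04  1.78 -0.66  1.08 -0.52]
.5105,-.3018,.0775,-84 shift [-0.0034, 0.0033, 0.0321] turn [0.0, -0.0, 0.002]
t 20.70 tcp [ 0.5135 -0.2982  0.1095] jaw -83.9 w 0.0176 F [ 0.6  0.2 -0.9] q [-0.33  0.67  1.04  1.78 -0.66  1.08 -0.52]
.5105,-.3018,.0775,-84 shift [-0.0034, 0.0032, 0.032] turn [0.0, -0.0, 0.002]
t 20.75 tcp [ 0.5135 -0.2982  0.1095] jaw -83.9 w 0.0175 F [-0.2  0.9 -0.4] q [-0.33  0.67  1.04  1.78 -0.66  1.08 -0.52]
.5105,-.3018,.0775,-84 shift [-0.0033, 0.0032, 0.032] turn [0.0, -0.0, 0.002]
```

arm_command(commands=[[5,[-0.0033,0.0032,0.004],[0,0,0]],[5,[-0.0033,0.0032,0.012],[0,0,0]],[5,[-0.0033,0.0032,0.022],[0,0,0]],[5,[-0.0033,0.0032,0.029],[0,0,0]],[5,[-0.0033,0.0032,0.032],[0,0,0]],[5,[-0.0033,0.0032,0.032],[0,0,0]],[5,[-0.0033,0.0032,0.032],[0,0,0]],[28,[-0.0033,0.0032,0.032],[0,0,0]],[28,[-0.0033,0.0032,0.032],[0,0,0]],[28,[-0.0033,0.0032,0.032],[0,0,0]]])

```text
time: 21.58
ee_pos: [0.5106, -0.3018, 0.0774]
eef_rot: [0.999, 0.053, 0.0, 0.0]
ft_force: [-0.5, 0.2, 0.1]
width: 0.0236
```

```bash
python3 go.py .5105,-.3018,.16,-84
```

```text
t 21.58 tcp [ 0.5106 -0.3018  0.0774] jaw -83.9 w 0.0236 F [-0.5  0.2  0.1] q [-0.29  0.71  1.    1.8  -0.69  1.03 -0.49]
.5105,-.3018,.16,-84 shift [-0.0001, 0.0, -0.0826] turn [0.0, -0.0, 0.002]
```

```bash
python3 go.py .458,-.1201,.16,-74.4
```

```text
t 21.58 tcp [ 0.5106 -0.3018  0.0774] jaw -83.9 w 0.0236 F [-0.5  0.2  0.1] q [-0.29  0.71  1.    1.8  -0.69  1.03 -0.49]
.458,-.1201,.16,-74.4 shift [-0.033, -0.1862, -0.0826] turn [0.0, -0.0, -0.166]
```

arm_command(commands=[[28,[0,0,-0.012],[0,0,0]],[28,[0,0,-0.04],[0,0,0]],[40,[0,0,-0.07],[0,0,0]],[60,[-0.006,-0.03,-0.083],[0,0,-0.03]],[60,[-0.012,-0.065,-0.083],[0,0,-0.06]],[60,[-0.018,-0.1,-0.083],[0,0,-0.09]],[60,[-0.024,-0.135,-0.083],[0,0,-0.12]],[60,[-0.03,-0.165,-0.083],[0,0,-0.15]],[60,[-0.033,-0.182,-0.083],[0,0,-0.166]],[60,[-0.033,-0.186,-0.083],[0,0,-0.166]]])

```text
time: 22.42
ee_pos: [0.4574, -0.1171, 0.1604]
eef_rot: [0.99, 0.138, -0.0, -0.002]
ft_force: [0.4, 0.2, -0.0]
width: 0.052
```

```bash
python3 go.py .458,-.1201,.12,-74.4;python3 - <<'E'
from h import *
im,K,r,t=shot('side'); cv2.imwrite('pics/side5.png',cv2.resize(im[100:300,240:460],None,fx=3,fy=3))
E
```

```text
t 22.42 tcp [ 0.4574 -0.1171  0.1604] jaw -74.1 w 0.0520 F [ 0.4  0.2 -0. ] q [-0.99  0.3   1.3   2.05 -0.34  1.03 -0.81]
.458,-.1201,.12,-74.4 shift [-0.0002, 0.0032, 0.0404] turn [-0.003, -0.0, 0.004]
```

View pics/side5.png

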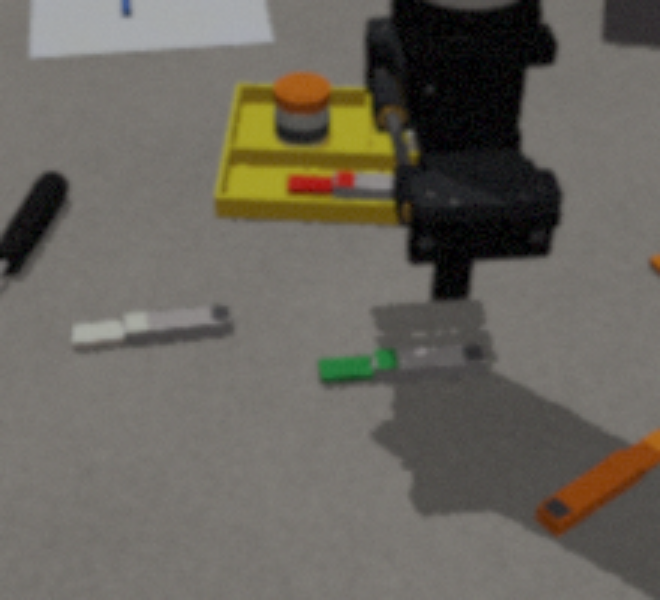

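arm_command(commands=[[60,[0,0.0032,0.004],[0,0,0.004]],[60,[0,0.0032,0.012],[0,0,0.004]],[60,[0,0.0032,0.022],[0,0,0.004]],[60,[0,0.0032,0.032],[0,0,0.004]],[60,[0,0.0032,0.038],[0,0,0.004]],[60,[0,0.0032,0.04],[0,0,0.004]],[60,[0,0.0032,0.04],[0,0,0.004]],[60,[0,0.0032,0.04],[0,0,0.004]],[60,[0,0.0032,0.04],[0,0,0.004]],[60,[0,0.0032,0.04],[0,0,0.004]]])

```text
time: 23.3
ee_pos: [0.4591, -0.1234, 0.1207]
eef_rot: [0.991, 0.134, 0.0, 0.0]
ft_force: [0.4, 0.1, -0.4]
width: 0.0527
```

```bash
python3 go.py .458,-.1201,.0735,-74.4
```

```text
t 23.30 tcp [ 0.4591 -0.1234  0.1207] jaw -74.6 w 0.0527 F [ 0.4  0.1 -0.4] q [-0.86  0.38  1.19  2.08 -0.43  0.96 -0.74]
.458,-.1201,.0735,-74.4 shift [-0.0002, -0.0035, 0.0472] turn [0.0, -0.001, -0.004]
```

j3 is falling back from its limit, so I'll descend and grip.

arm_command(commands=[[60,[0,-0.0035,0.01],[0,0,-0.004]],[60,[0,-0.0035,0.025],[0,0,-0.004]],[60,[0,-0.0035,0.04],[0,0,-0.004]],[60,[0,-0.0035,0.046],[0,0,-0.004]],[60,[0,-0.0035,0.047],[0,0,-0.004]],[5,[0,-0.0035,0.047],[0,0,-0.004]],[5,[0,-0.0035,0.047],[0,0,-0.004]],[5,[0,-0.0035,0.047],[0,0,-0.004]],[5,[0,-0.0035,0.047],[0,0,-0.004]],[5,[0,-0.0035,0.047],[0,0,-0.004]]])

```text
time: 24.13
ee_pos: [0.4581, -0.1199, 0.0737]
eef_rot: [0.991, 0.136, 0.0, -0.0]
ft_force: [0.7, -0.8, 0.0]
width: 0.0269
```

arm_command(commands=[[5,[0,0,0],[0,0,0]],[5,[0,0,0],[0,0,0]],[5,[0,0,0],[0,0,0]],[5,[0,0,0],[0,0,0]],[5,[0,0,0],[0,0,0]],[5,[0,0,0],[0,0,0]],[5,[0,0,-0.005],[0,0,0]],[5,[0,0,-0.02],[0,0,0]],[5,[0,0,-0.04],[0,0,0]],[5,[0,0,-0.06],[0,0,0]]])

```text
time: 24.97
ee_pos: [0.4572, -0.1203, 0.1339]
eef_rot: [0.991, 0.135, -0.001, 0.0]
ft_force: [0.7, 2.1, -0.4]
width: 0.0175
```

```bash
python3 go.py .5113,.3872,.15,-90.7 .5413,.3868,.15,89.3;python3 - <<'E'
from h import *
im,K,r,t=shot('side'); cv2.imwrite('pics/side6.png',cv2.resize(im[100:300,240:460],None,fx=3,fy=3))
E
```

```text
t 24.97 tcp [ 0.4572 -0.1203  0.1339] jaw -74.4 w 0.0175 F [ 0.7  2.1 -0.4] q [-0.9   0.35  1.23  2.07 -0.4   0.99 -0.77]
.5113,.3872,.15,-90.7 shift [0.1881, -0.4744, -0.0164] turn [0.0, 0.002, 0.284]
.5413,.3868,.15,89.3 shift [0.2169, -0.466, -0.0165] turn [-0.002, 0.0, -2.858]
```

View pics/side6.png

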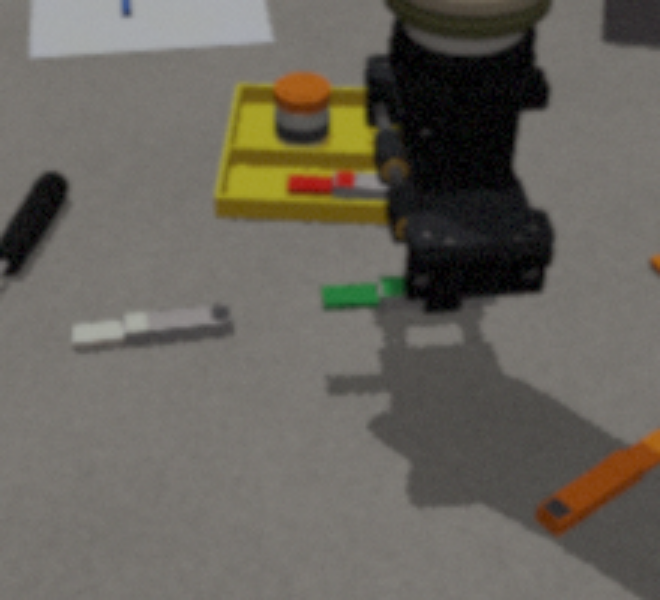

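arm_command(commands=[[5,[0,0,-0.01],[0,0,-0.06]],[5,[0.01,-0.02,-0.026],[0,0,-0.15]],[5,[0.02,-0.042,-0.026],[0,0,-0.26]],[5,[0.03,-0.065,-0.026],[0,0,-0.37]],[5,[0.04,-0.088,-0.026],[0,0,-0.48]],[5,[0.052,-0.112,-0.026],[0,0,-0.59]],[5,[0.064,-0.136,-0.026],[0,0,-0.7]],[5,[0.076,-0.16,-0.026],[0,0,-0.81]],[5,[0.088,-0.184,-0.026],[0,0,-0.92]],[5,[0.1,-0.208,-0.026],[0,0,-1.03]]])

```text
time: 25.85
ee_pos: [0.4982, 0.1085, 0.1593]
eef_rot: [0.794, 0.608, -0.0, -0.0]
ft_force: [0.6, -0.7, -0.2]
width: 0.0177
```

```bash
python3 go.py .5413,.3868,.16,89.3
```

```text
t 25.85 tcp [0.4982 0.1085 0.1593] jaw -15.1 w 0.0177 F [ 0.6 -0.7 -0.2] q [-1.14  0.29  0.96  1.96 -0.28  1.03 -0.32]
.5413,.3868,.16,89.3 shift [0.2799, -0.0307, -0.0006] turn [-0.0, -0.0, -1.822]
```

arm_command(commands=[[5,[0.014,-0.002,0],[0,0,-0.11]],[5,[0.03,-0.003,0],[0,0,-0.22]],[5,[0.047,-0.005,0],[0,0,-0.33]],[5,[0.064,-0.007,0],[0,0,-0.44]],[5,[0.081,-0.009,0],[0,0,-0.55]],[5,[0.098,-0.011,0],[0,0,-0.66]],[5,[0.115,-0.013,0],[0,0,-0.77]],[5,[0.132,-0.015,0],[0,0,-0.88]],[5,[0.149,-0.017,0],[0,0,-0.99]],[5,[0.166,-0.019,0],[0,0,-1.1]]])

```text
time: 26.68
ee_pos: [0.5239, 0.273, 0.1591]
eef_rot: [0.359, 0.933, -0.0, -0.0]
ft_force: [-0.1, 1.0, -0.9]
width: 0.0179
```

```bash
python3 go.py .5413,.3868,.16,89.3
```

```text
t 26.68 tcp [0.5239 0.273  0.1591] jaw 47.9 w 0.0179 F [-0.1  1.  -0.9] q [-1.07  0.42  0.64  1.74 -0.28  1.08  0.5 ]
.5413,.3868,.16,89.3 shift [0.0633, 0.0962, -0.0009] turn [-0.001, -0.0, -0.722]
```

arm_command(commands=[[5,[0.01,0.015,0],[0,0,-0.11]],[5,[0.02,0.03,0],[0,0,-0.22]],[5,[0.03,0.045,0],[0,0,-0.33]],[5,[0.04,0.06,0],[0,0,-0.44]],[5,[0.05,0.075,0.005],[0,0,-0.55]],[5,[0.057,0.087,0.015],[0,0,-0.64]],[5,[0.062,0.094,0.025],[0,0,-0.7]],[5,[0.0633,0.096,0.035],[0,0,-0.722]],[5,[0.0633,0.096,0.045],[0,0,-0.722]],[5,[0.0633,0.096,0.05],[0,0,-0.722]]])

```text
time: 27.52
ee_pos: [0.5415, 0.3847, 0.1075]
eef_rot: [0.01, 1.0, -0.001, -0.001]
ft_force: [0.3, 0.2, -0.8]
width: 0.0178
```

```bash
for i in 1 2 3; do python3 -c "
from h import *
im,*_=shot('top'); cv2.imwrite('pics/top2.png',cv2.resize(im[180:340,70:270],None,fx=3,fy=3))"; done; python3 go.py .5413,.3868,.0775,89.3
```

```text
t 27.67 tcp [0.5419 0.3849 0.1091] jaw 88.9 w 0.0177 F [ 0.2  0.3 -0.3] q [-1.    0.6   0.43  1.55 -0.27  1.05  1.05]
.5413,.3868,.0775,89.3 shift [0.0007, 0.0019, 0.0316] turn [-0.001, -0.0, -0.007]
```

View pics/top2.png

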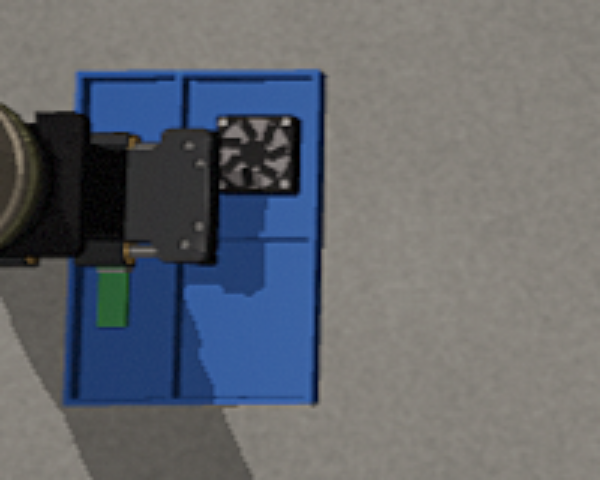

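The green tab is above the blue lane, in line with it. I'll lower and release.

arm_command(commands=[[5,[0.0007,0.002,0.004],[0,0,-0.007]],[5,[0.0007,0.002,0.012],[0,0,-0.007]],[5,[0.0007,0.002,0.022],[0,0,-0.007]],[5,[0.0007,0.002,0.029],[0,0,-0.007]],[5,[0.0007,0.002,0.0316],[0,0,-0.007]],[5,[0.0007,0.002,0.0316],[0,0,-0.007]],[5,[0.0007,0.002,0.0316],[0,0,-0.007]],[28,[0.0007,0.002,0.0316],[0,0,-0.007]],[28,[0.0007,0.002,0.0316],[0,0,-0.007]],[28,[0.0007,0.002,0.0316],[0,0,-0.007]]])

```text
time: 28.5
ee_pos: [0.5413, 0.388, 0.0778]
eef_rot: [0.005, 1.0, 0.0, 0.0]
ft_force: [-0.5, -0.3, -0.4]
width: 0.0236
```

arm_command(commands=[[28,[0,0,0],[0,0,0]],[28,[0,0,-0.012],[0,0,0]],[28,[0,0,-0.04],[0,0,0]],[28,[0,0,-0.075],[0,0,0]],[28,[0,0,-0.11],[0,0,0]],[28,[0.03,0.01,-0.13],[0,0,0]],[28,[0.065,0.02,-0.14],[0,0,0]],[28,[0.1,0.03,-0.14],[0,0,0]],[28,[0.135,0.04,-0.14],[0,0,0]],[28,[0.17,0.05,-0.14],[0,0,0]]])

```text
time: 29.33
ee_pos: [0.3703, 0.4399, 0.2191]
eef_rot: [0.005, 1.0, 0.001, 0.0]
ft_force: [0.5, 0.3, -0.8]
width: 0.0245
```

```bash
python3 go.py .22,.58,.25,73
```

```text
t 29.33 tcp [0.3703 0.4399 0.2191] jaw 89.4 w 0.0245 F [ 0.5  0.3 -0.8] q [-1.31  0.28  0.42  1.71 -0.12  1.17  0.71]
.22,.58,.25,73 shift [0.1518, 0.1385, -0.0308] turn [0.002, 0.0, 0.286]
```

arm_command(commands=[[28,[0.02,0.018,-0.004],[0,0,0.03]],[28,[0.04,0.036,-0.008],[0,0,0.06]],[28,[0.06,0.055,-0.012],[0,0,0.09]],[28,[0.08,0.073,-0.016],[0,0,0.12]],[28,[0.1,0.091,-0.02],[0,0,0.15]],[28,[0.12,0.11,-0.024],[0,0,0.18]],[28,[0.14,0.128,-0.028],[0,0,0.21]],[28,[0.15,0.138,-0.03],[0,0,0.24]],[28,[0.15,0.138,-0.03],[0,0,0.27]],[28,[0.15,0.138,-0.03],[0,0,0.28]]])

```text
time: 30.17
ee_pos: [0.2222, 0.5799, 0.2487]
eef_rot: [0.145, 0.99, 0.0, 0.0]
ft_force: [1.5, -0.2, 0.7]
width: 0.0242
```

```bash
python3 - <<'E'
from h import *
import ov
def L(cx,cy,a,x,y):
    a=np.radians(a);return cx+np.cos(a)*x-np.sin(a)*y,cy+np.sin(a)*x+np.cos(a)*y
Bl=(.5258,.343,-.7);Y=(.530,-.344,6)
bx=ov.box
B=[bx(.5779,.3104,-.7,-25,25,-25,25,3,23),bx(.4811,-.3813,96,-31,31,-22.5,22.5,3,27),bx(.5856,-.3703,0,-22,22,-22,22,3,45),
bx(.5105,-.3018,6,-36,36,-9,9,3,16),bx(.5105,-.3018,6,36,70,-9,9,3,9),bx(.5413,.388,179.3,-36,36,-9,9,3,16),bx(.5413,.388,179.3,36,70,-9,9,3,9)]
for n,crs in(('top',[(80,190,200,325),(430,180,550,315)]),('side',[(180,370,400,480),(290,110,430,185)])):
    im,K,r,t=shot(n); cv2.imwrite(f'pics/fin_{n}.png',im); g=5; im=cv2.resize(im,None,fx=g,fy=g,interpolation=cv2.INTER_CUBIC)
    for b in B:
        p=(px(K,r,t,b)*g+2).astype(int)
        for i in range(4):
            for u,v in((i,(i+1)%4),(4+i,4+(i+1)%4),(i,4+i)): cv2.line(im,p[u].tolist(),p[v].tolist(),(255,0,255),1)
    cs=[im[y0*g:y1*g,x0*g:x1*g] for x0,y0,x1,y1 in crs]
    out=np.hstack([cv2.resize(c,(395,int(c.shape[0]*395/c.shape[1]))) [:440] if n=='top' else cv2.resize(c,(395,200)) for c in cs]) if n=='side' else np.hstack([cv2.resize(c,(395,440)) for c in cs])
    cv2.imwrite(f'pics/finov_{n}.png',out)
s=read_state();print(s['time'],s['ee_pos'])
E
```

```text
30.2667 [0.22377173 0.57887198 0.24836713]
```

View pics/finov_top.png

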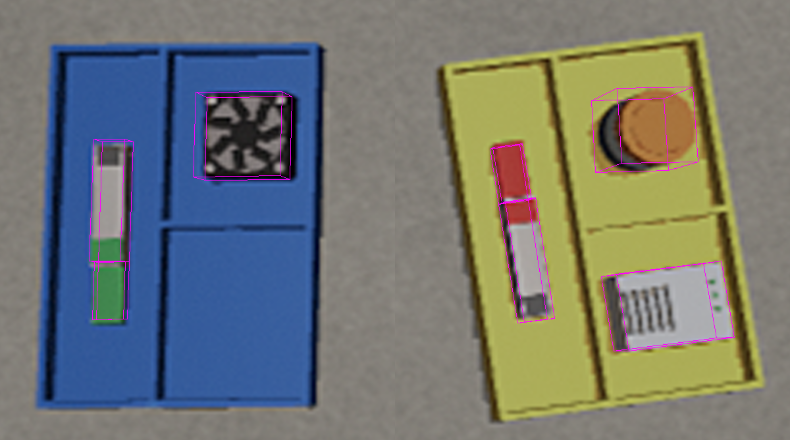

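View pics/finov_side.png

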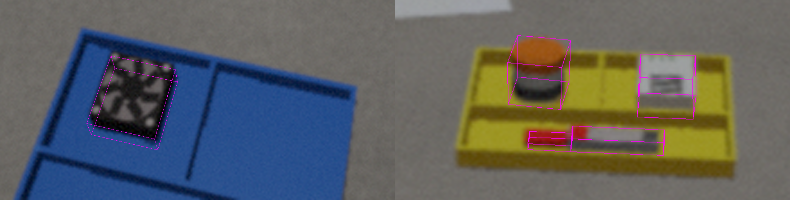

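View pics/fin_top.png

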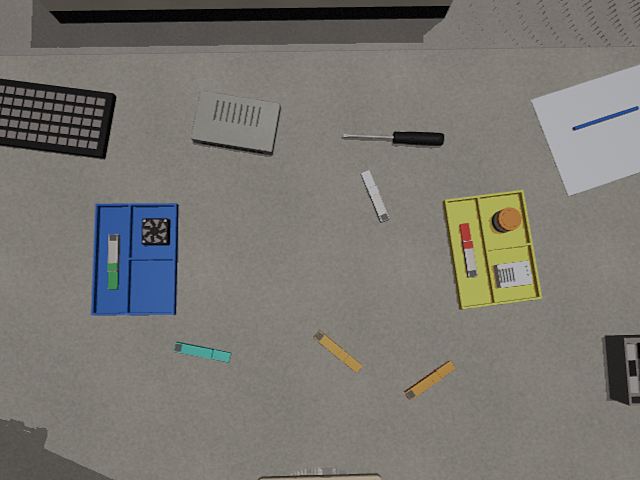

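View pics/fin_side.png

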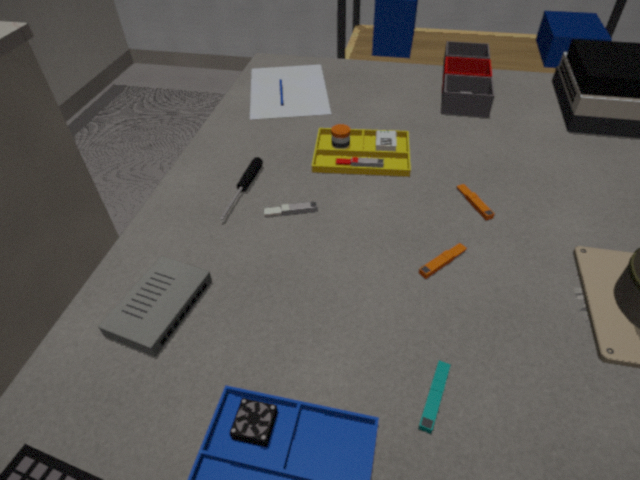

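Everything matches the predicted resting poses, except that the fan looks offset by about 3 mm. The release readout agrees, with y=0.3075. I'll do one check that it lies flat.

```bash
python3 - <<'E'
from h import *
import ov
b=ov.box(.5795,.3065,-.7,-25,25,-25,25,3,23); o=[]
for n,(x0,y0,x1,y1) in(('top',(125,200,190,265)),('side',(215,385,295,465))):
    im,K,r,t=shot(n); g=6; im=cv2.resize(im,None,fx=g,fy=g,interpolation=cv2.INTER_CUBIC); p=(px(K,r,t,b)*g+3).astype(int)
    for i in range(4):
        for u,v in((i,(i+1)%4),(4+i,4+(i+1)%4),(i,4+i)): cv2.line(im,p[u].tolist(),p[v].tolist(),(255,0,255),1)
    o.append(cv2.resize(im[y0*g:y1*g,x0*g:x1*g],(390,390)))
cv2.imwrite('pics/fan.png',np.hstack(o))
E
```

```text
(no output)
```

View pics/fan.png

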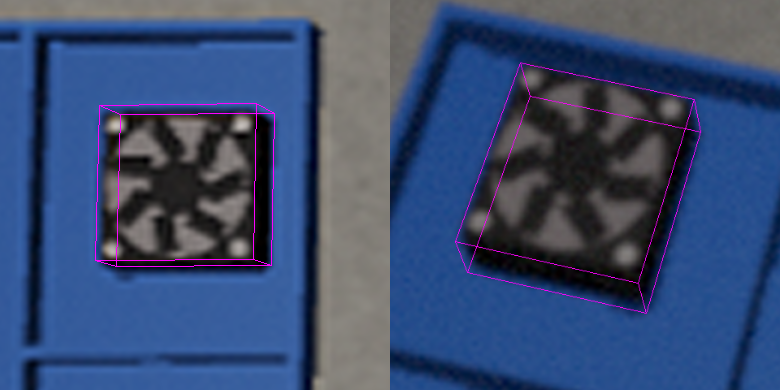

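The fan lies flat and is well inside its bay. Handing in.

```bash
python3 -c "
from bench import *
close_job(); print(read_state()['time'])"
```

```text
the job is handed in; nothing more can be done
the job is handed in; nothing more can be done
```

I made up both kits and handed the job in at about 30 s of the 120 s allowed; the hand-in gives no verdict.

- **Blue tray:** the green-tabbed transceiver lies in the long lane, with its tab towards the tray's -x end. The fan is in the +x bay.
- **Yellow tray:** the red-tabbed transceiver lies in the lane, the media converter is in the -x bay and the tub is upright in the +x bay.

**Last checks:** With the arm clear, model outlines at resting height on the tray floor matched every part to a few mm in the top view. The side view agreed for all but the green module, which was outside its overlay crop. Every part is well inside its compartment.

**What disagreed:** The fan sat 3–4 mm off its intended spot. Drawn at the corrected position, it looked flat in both cameras, with about 1 pixel left over in the top view.

**Left alone:** The white-tabbed transceiver, the switch, the screwdriver and the orange and turquoise look-alikes appear in the same places as in the first pictures; I checked these by eye only.

**Close to a limit:** Joint 3 reached 1.30 rad (limit 1.34) above the green module, then came back down.

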